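# Pin the lid back on the standing case

## Task

The lid of the small black case has been set back in place and its hinge eyes line up, but the hinge has no pin. Take the long pin with the flat paddle handle out of the wooden block and slide it down through the hinge eyes until its collar sits on the mouth, leaving the lid upright in its place. Leave the short pin standing in the block.

Things in the scene. Friction and masses are not known exactly. Their poses are not given: they have to be found in the camera images.
- hinge_pin: Steel pin upright in a wooden block (60 x 190 x 45 mm, three holes). Shaft 10 mm thick, 105 long, tapered tip; collar 48 across, 4 thick; flat paddle handle above it. Origin on the axis at the collar's underside, z up. Paddle from z = 4 to 44 mm, 12 thick along x, 36 wide along y: pinch it across x, fingertips above the collar. 36 mm of shaft is in the block. Any turn fits the hinge. 0.15 kg.
- short_pin: Bystander in the same block: same collar and paddle, but a 60 mm shaft, so it stands 45 mm lower than the hinge pin. Origin and axes as for the hinge pin. The third pin there (60 mm spacing, any order) is as long as the hinge pin but has a 34 mm ball for a head.
- hinge_mouth (a point): Centre of the hinge's square mouth at its flat rim, 128 mm above the bench; z up the hinge axis. It narrows from 38 to an 18 mm hole; in line below: case, lid and case eyes (18 mm holes), ending 108 mm below the rim. The collar rests on the rim (46 mm square). Black case (70 x 160, 108 tall, fixed) on its -y side, lid on the case's -x side; x is level, across the lid.
- lid: The case's loose grey lid: panel 20 x 154 x 104 mm standing upright in a shallow ledge, already in place, its hinge eye straight below the mouth; needs no handling. Origin on the axis of its eye, level with the lid's foot; z up, axes parallel to the hinge mouth's. 0.35 kg.
There are look-alikes about, which are no part of the job. Leave any green or turquoise look-alike of the hinge_pin alone.

How it is judged:
At the end, for the whole second after the job is handed in: The hinge pin stands in the hinge, through the eyes, at rest: its collar within 8 mm of the mouth's rim and 12 mm of its centre, upright within 10 degrees; the lid stands in its place, its eye within 12 mm of the hinge axis, upright within 10 degrees and parallel to the case within 14 degrees (horizontal distance between each of hinge_pin, lid and hinge_mouth below 0.012 m and z of hinge_pin in the frame of hinge_mouth below 0.008 m and angle between each of hinge_pin, lid's own z axis and vertical below 0.17 rad and linear speed of hinge_pin below 0.02 m/s and angle between the x axis of lid and the x axis of hinge_mouth, either way round below 0.25 rad); the robot touches nothing.
It fails at once if the short pin is taken out of the block or knocked over (distance of short_pin from where it was at the start of the episode above 0.035 m or angle between short_pin's own z axis and vertical above 0.5 rad).
It also fails if it takes over 48 s, if anything falls off the work surface, if the arm or the gripper's body presses on something with over 40 N, if the wrist force passes 120 N, or if a joint passes its speed limit or range.

## Robot

A 7-joint arm with a two-finger parallel gripper is mounted at the origin on the work surface. World frame = base frame: x ahead of the robot, y to its left, z up, the work surface at z = 0. Lengths are in m, angles in rad, forces in N, time in s.
With the tool pointing down it reaches from about 0.425 to 0.875 m from the base axis. Payload 8.4 kg.
Tool frame: the origin (TCP) lies on the mounting face of the last link; the fingertips stand 182 mm ahead of it and the grasp point (between the pads) lies 164 mm ahead of it; y points along the fingers, z is the direction in which the jaws open and shut, and the axes are right-handed (so a half turn about y gives the same grasp; the last joint's range is limited). The gripper opens to 87 mm and grips with 3 to 60 N. Pads are 19 mm wide; open, the fingers measure 117 mm over their backs; the gripper's body (75 mm by 190 mm) begins 51 mm behind the grasp point.
Start: joints at [-1.234, 0.333, 0.04, 1.465, -0.013, 1.343, -0.059], TCP at [0.274, 0.589, 0.405] pointing down, gripper open.
Joint ranges: [-2.58, 2.58], [-0.38, 2.09], [-1.3, 1.39], [0.25, 2.4], [-1.5, 4.64], [0.08, 2.09], [-2.65, 2.65]. Speed limits (rad/s): [2.22, 2.22, 2.79, 2.79, 3.14, 3.14, 3.14].

## Interface

Orientations are given as [roll, pitch, yaw] about the fixed x, y, z axes, in that order (R = Rz(yaw) Ry(pitch) Rx(roll)).
In Python, from cell import arm gives the robot as it stands. Calls block until the motion is done:
- arm.move_ptp(position, orientation): joint-space move of the TCP to a pose.
- arm.servo_line(position, speed=0.15, rot=None): straight line of the TCP; rot=None keeps the orientation; speed is the mean speed in m/s.
- arm.move_joints(angles): joint-space move.
- arm.move_gripper(opening): finger opening in m; the grip force is fixed at half the most; returns when the fingers have stopped.
- arm.dwell(seconds).
- arm.ik(position, orientation): joint angles nearest the present ones, or None.
- arm.get_obs(): the state.
- arm.get_image(name): name is "scene" or "top" or "wrist"; returns a dict with "frame" (480x640x3 uint8, red, green, blue), "mtx" (3x3 intrinsics, pixels), "eye" and "orientation" of the camera in the world; the wrist camera has in their place "T_tool_cam" (4x4, takes a point from camera to tool coordinates, whose origin is the TCP and whose axes are the tool frame's). Camera axes: x right, y up, looking along -z (the intrinsics and any distortion apply to the point x, -y, -z); pixel columns grow to the right and rows downward; lengths in m; the calibration is good to about 2 mm. A picture is of the moment at which its call begins: read the wrist's pose just before it. There is no depth.
A pose or a line that the arm cannot do raises arm.PlanningError and nothing moves.
- arm.sign_off(): hands the job in, once; it reports no verdict.
The state is a dict: "clock": time; "joints": joint angles; "joint_vel": joint speeds; "joint_torque": joint torques, N m; "position": TCP position; "orientation": TCP orientation; "contact_force": force on the tool from outside, world axes, zero at the start; "moment": the same for the moment, N m; "gripper_width": finger opening in m.
Only numpy, scipy, OpenCV 4.12 (cv2) and the standard library are available. Lean on these libraries where they do the work, as an engineer would, in place of code of your own. Each camera call takes 0.05 s, during which the arm holds its last target. There are 200 camera calls.

## Working session

There is one attempt and no reset: what is moved stays moved. The work goes in short steps, each a Python script; the robot and the scene stay as the last script left them, time stands still between calls to the robot, and variables do not carry over. Pictures are saved under pics/ and viewed, about 8 in all and at most 12, crops included, and the job is handed in when it is done.

```bash
mkdir -p pics; ls
python3 - <<'E'
from cell import arm
import cv2
for n in("scene","top"):
    d=arm.get_image(n); cv2.imwrite(f"pics/{n}0.png",d["frame"][:,:,::-1])
    print({k:v for k,v in d.items() if k!="frame"})
o=arm.get_obs();print(o)
d=arm.get_image("wrist");print(d["T_tool_cam"],d["mtx"],d.keys())
E
```

```text
pics
{'mtx': array([[455.60240509,   0.        , 320.23763916],
       [  0.        , 455.60240509, 244.10856471],
       [  0.        ,   0.        ,   1.        ]]), 'eye': array([1.12815017, 0.06493907, 0.62166493]), 'orientation': array([0.86265755, 0.0034735 , 1.62066145])}
{'mtx': array([[620.67294607,   0.        , 324.47408431],
       [  0.        , 620.67294607, 246.3139337 ],
       [  0.        ,   0.        ,   1.        ]]), 'eye': array([0.3739092 , 0.01416444, 1.22866204]), 'orientation': array([ 0.13283109,  0.00988116, -1.55133641])}
{'clock': 0.1, 'joints': array([-1.23417612,  0.33383306,  0.03985754,  1.4661434 , -0.01340721,
        1.3433014 , -0.05852334]), 'joint_vel': array([-8.51035354e-04, -1.06083950e-03,  1.82266079e-04, -2.43780553e-03,
        5.73942508e-04, -5.00476545e-04,  9.14964084e-05]), 'joint_torque': array([ 3.02813125e-03, -6.57810330e+01,  1.33918706e+00, -4.04710650e+01,
       -5.97303710e-02,  4.09636740e-02,  7.15091824e-05]), 'position': array([0.27433455, 0.58910651, 0.40397175]), 'orientation': array([-1.57221339e+00, -8.24953261e-05, -4.35845306e-01]), 'contact_force': array([-0.38155278, -0.23884837, -0.11249173]), 'moment': array([-0.00096044,  0.02878697, -0.02923357]), 'gripper_width': 0.08697148561085956}
[[-8.20062432e-05 -9.53914476e-01 -3.00078601e-01 -8.25238745e-02]
 [-6.01683355e-04  3.00078594e-01 -9.53914291e-01  1.93621732e-02]
 [ 9.99999816e-01  1.02325372e-04 -5.98562780e-04 -3.01193701e-04]
 [ 0.00000000e+00  0.00000000e+00  0.00000000e+00  1.00000000e+00]] [[369.90601688   0.         312.39840013]
 [  0.         369.90601688 242.57991283]
 [  0.           0.           1.        ]] dict_keys(['frame', 'mtx', 'T_tool_cam'])
```

View pics/scene0.png

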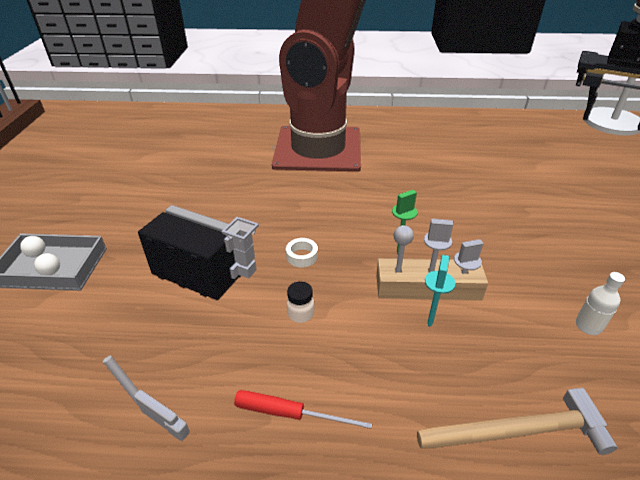

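View pics/top0.png

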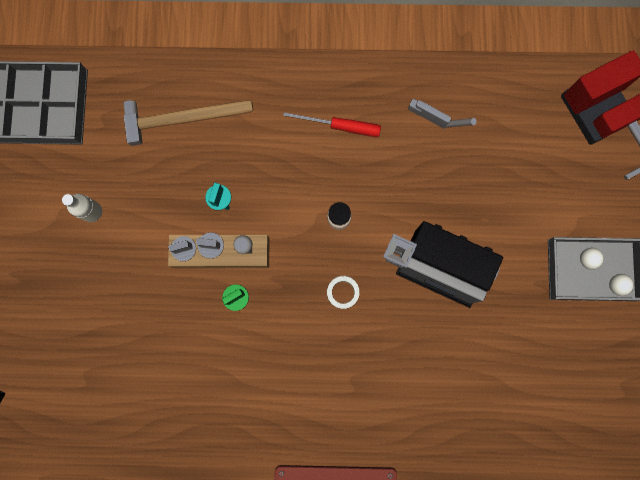

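Scene view: pins in the block are the ball (403,235), the tall grey paddle (440,235), and the low grey paddle (470,252). Outside the block are green (405,205) and turquoise (440,280). The tall grey paddle at (440,235), which is (210,245) in the top view, fits hinge_pin; the lower one at (470,252), top (182,249), is short_pin. The case mouth is at (240,228) in scene and (400,251) in top. One composite of crops will confirm this.

Run:
```python
import cv2,numpy as np
t=cv2.imread("pics/top0.png");s=cv2.imread("pics/scene0.png")
def c(im,x,y): # 66x50 -> 400x300, x6
    return cv2.resize(im[y:y+50,x:x+66],(396,300),interpolation=cv2.INTER_CUBIC)
r=np.vstack([np.hstack([c(t,165,220),c(s,400,212)]),np.hstack([c(t,370,225),c(s,205,212)])])
cv2.imwrite("pics/crop.png",r)
```

```text
(no output)
```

View pics/crop.png

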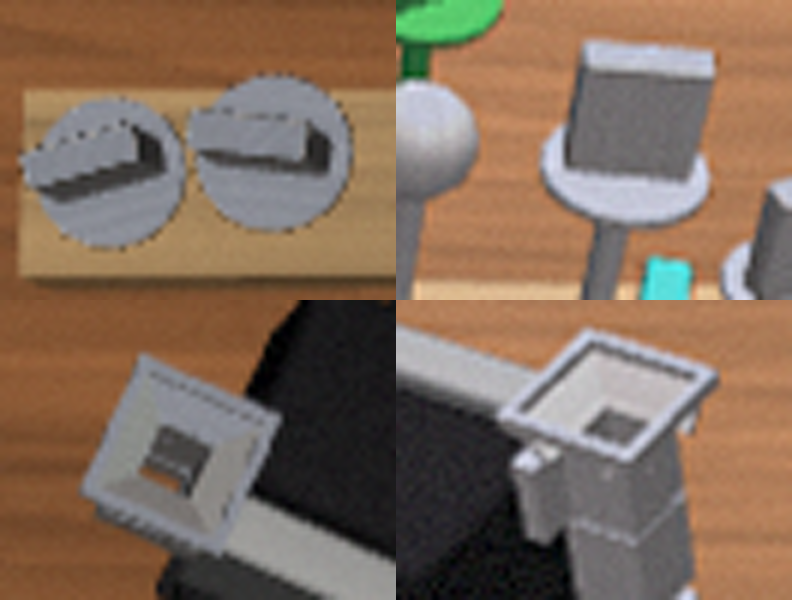

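The tall pin in the block (right of the top-left crop) is grey with a paddle: hinge_pin confirmed. Its collar is around (210,245) in top. The mouth's corners are clear in both views.

```bash
cat > geo.py <<'E'
import numpy as np
from scipy.spatial.transform import Rotation as R
K={'t':(620.67294607,324.47408431,246.3139337),'s':(455.60240509,320.23763916,244.10856471)}
E={'t':([0.3739092,0.01416444,1.22866204],[0.13283109,0.00988116,-1.55133641]),'s':([1.12815017,0.06493907,0.62166493],[0.86265755,0.0034735,1.62066145])}
def onz(c,u,v,z):
    f,cx,cy=K[c];e,o=E[c];e=np.array(e)
    d=R.from_euler('xyz',o).apply([(u-cx)/f,-(v-cy)/f,-1])
    return e+d*(z-e[2])/d[2]
E
python3 - <<'E'
from geo import *
np.set_printoptions(precision=4,suppress=True)
def cr(c,o,pts,z,off):
    return np.array([onz(c,(x-off[0]+.5)/6-.5+o[0],(y-off[1]+.5)/6-.5+o[1],z)[:2] for x,y in pts])
def rep(n,p):
    e=np.roll(p,-1,0)-p
    print(n,p.mean(0),'edges',np.hypot(*e.T),'ang',np.degrees(np.arctan2(e[:,1],e[:,0])))
rep('rim t',cr('t',(370,225),[(143,355),(280,412),(222,553),(83,490)],.128,(0,300)))
rep('rim s',cr('s',(205,212),[(590,330),(717,378),(628,460),(500,413)],.128,(396,300)))
rep('pad t',cr('t',(165,220),[(190,108),(308,119),(305,160),(192,149)],.158,(0,0)))
rep('pad s',cr('s',(400,212),[(587,41),(714,50),(712,77),(582,69)],.158,(396,0)))
print('collar t',cr('t',(165,220),[(190,153),(352,153),(271,75),(271,232)],.118,(0,0)))
print('collar s',cr('s',(400,212),[(541,168),(710,180),(626,222)],.118,(396,0)))
rep('short t',cr('t',(165,220),[(20,158),(132,123),(142,160),(50,200)],.113,(0,0)))
print('grn',onz('t',235,297,.12),'turq',onz('t',218,196,.1),'ball',onz('t',243,245,.13))
print('grn s',onz('s',405,211,.12),'turq s',onz('s',440,283,.1),'ball s',onz('s',403,235,.13))
E
```

```text
rim t [ 0.5166 -0.1069] edges [0.044  0.0459 0.0451 0.0446] ang [-111.9343  158.008    66.3892  -23.2974]
rim s [ 0.5138 -0.1073] edges [0.0467 0.043  0.045  0.0444] ang [  62.7766  -26.7767 -115.4028  155.4557]
pad t [0.5207 0.2344] edges [0.0347 0.0121 0.0332 0.0121] ang [-94.3259 178.2899  85.4536   5.4481]
pad s [0.5205 0.2347] edges [0.0347 0.0125 0.0351 0.0132] ang [ 85.7924 -12.0236 -93.2205 166.4822]
collar t [[0.5201 0.2601]
 [0.521  0.2111]
 [0.5443 0.2367]
 [0.4966 0.2346]]
collar s [[0.5207 0.2109]
 [0.5239 0.2582]
 [0.5433 0.2317]]
short t [0.518  0.2927] edges [0.0354 0.0118 0.0301 0.016 ] ang [ -71.3216 -162.3172  114.9605   37.7093]
grn [0.4276 0.1859 0.12  ] turq [0.6152 0.2279 0.1   ] ball [0.5202 0.1736 0.13  ]
grn s [0.442  0.1858 0.12  ] turq s [0.6065 0.2288 0.1   ] ball s [0.5246 0.1737 0.13  ]
```

Run:
```python
from cell import arm
import numpy as np,cv2
np.set_printoptions(precision=3,suppress=True)
P=[.5206,.235]
for y in (-94,86):
    for p in (P,[.515,-.107]):
        print(y,p,[arm.ik(p+[z],[-np.pi/2,0,np.radians(y)]) for z in (.477,.307)])
o=[-np.pi/2,0,np.radians(-94)]
if arm.ik(P+[.40],o) is None: o[2]=np.radians(86)
arm.move_gripper(.055)
arm.move_ptp(P+[.40],o)
s=arm.get_obs();print(s['clock'],s['position'],s['orientation'],s['gripper_width'],s['joints'])
d=arm.get_image("wrist");cv2.imwrite("pics/w1.png",d["frame"][:,:,::-1])
```

```text
-94 [0.5206, 0.235] [array([-0.9  ,  0.144,  0.452,  1.569, -0.063,  1.443, -0.514]), array([-0.886,  0.258,  0.448,  1.801, -0.124,  1.11 , -0.465])]
-94 [0.515, -0.107] [array([-0.647,  0.033,  0.799,  1.683, -0.024,  1.436,  0.085]), array([-0.683,  0.211,  0.907,  1.922, -0.187,  1.095,  0.23 ])]
86 [0.5206, 0.235] [array([-0.632,  0.142,  0.147,  1.556, -0.021,  1.445,  2.588]), array([-0.575,  0.246,  0.084,  1.786, -0.023,  1.111,  2.589])]
86 [0.515, -0.107] [None, None]
2.575 [0.52  0.237 0.4  ] [-1.571  0.    -1.637] 0.05501259022592295 [-0.895  0.18   0.445  1.688 -0.081  1.292 -0.5  ]
```

View pics/w1.png

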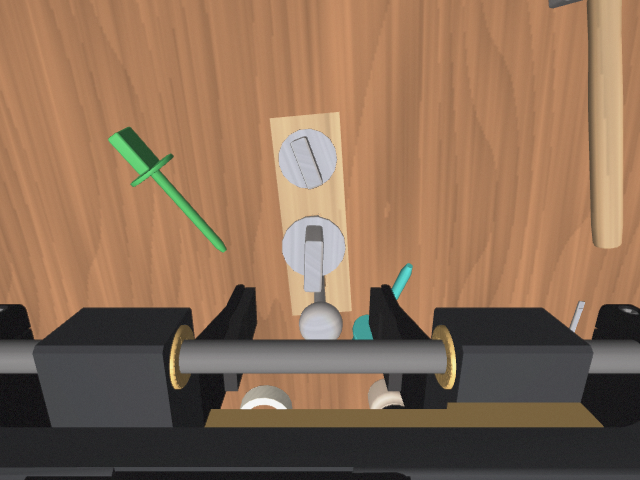

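The paddle (314,260) is centred between the fingers and aligned with the pads; the short pin is at (308,158) and the ball at (320,322). Descending.

Run:
```python
from cell import arm
import numpy as np,cv2
np.set_printoptions(precision=4,suppress=True)
def st(t):
    s=arm.get_obs();print(t,s['clock'],s['position'],s['orientation'],s['contact_force'],s['gripper_width'])
arm.servo_line([.5206,.235,.307],.1);arm.dwell(.3);st('down')
arm.move_gripper(0.0);st('grip')
if arm.get_obs()['gripper_width']>.008:
    arm.servo_line([.5206,.235,.37],.08);st('lift')
    arm.servo_line([.5206,.235,.482],.15);arm.dwell(.3);st('up')
d=arm.get_image("scene");cv2.imwrite("pics/s2.png",d["frame"][:,:,::-1])
```

```text
down 4.0083 [0.5207 0.235  0.3073] [-1.5703  0.0004 -1.6406] [-0.4932  0.2317  0.07  ] 0.055116344547069526
grip 4.8 [0.5206 0.235  0.307 ] [-1.5707 -0.     -1.6406] [ 0.047  -0.6011 -0.2653] 0.01183784185638394
lift 5.7417 [0.5204 0.235  0.3695] [-1.5715 -0.0005 -1.6405] [-0.4668 -0.1845 -1.9924] 0.011843965257954312
up 6.9417 [0.5206 0.235  0.4815] [-1.5715 -0.0006 -1.6407] [-0.0405 -0.4473 -1.725 ] 0.011646453921408543
```

View pics/s2.png

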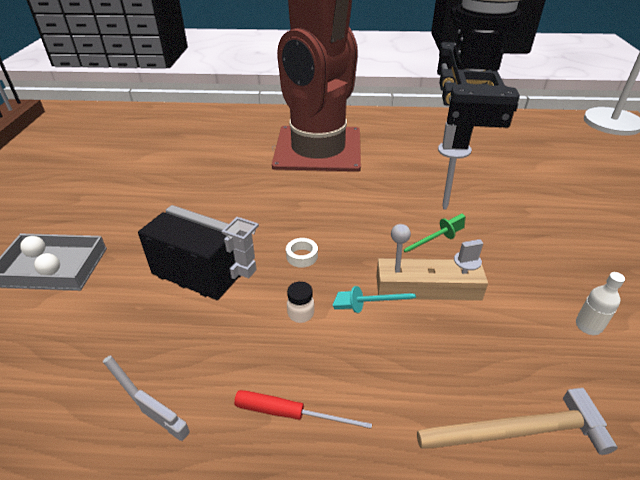

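Hinge pin is held and hangs about vertical (collar (455,150), tip (446,207)); the short pin (469,255) is unmoved. Green and turquoise are lying on the bench, as they already were in the previous wrist view; they were upright in the first pictures. Moving above the mouth.

Run:
```python
from cell import arm
from geo import *
import numpy as np,cv2
np.set_printoptions(precision=4,suppress=True)
print('tip',onz('s',446,207,.184))
arm.servo_line([.515,-.107,.482],.2);
arm.servo_line([.515,-.107,.441],.1);arm.dwell(.4)  # tip ~15 mm above the rim
s=arm.get_obs();print(s['clock'],s['position'],s['orientation'],s['contact_force'],s['joints'])
o=[]
for n,(x,y) in (("scene",(180,115)),("top",(340,180))):
    f=arm.get_image(n)["frame"][:,:,::-1]
    o.append(cv2.resize(f[y:y+150,x:x+100],(400,600),interpolation=cv2.INTER_CUBIC))
cv2.imwrite("pics/s3.png",np.hstack(o))
```

```text
tip [0.5155 0.238  0.184 ]
9.8083 [ 0.515  -0.107   0.4413] [-1.5703  0.0001 -1.6406] [ 0.2517 -0.3266 -0.6672] [-0.5776  0.051   0.7341  1.74   -0.0351  1.3634  0.0932]
```

View pics/s3.png

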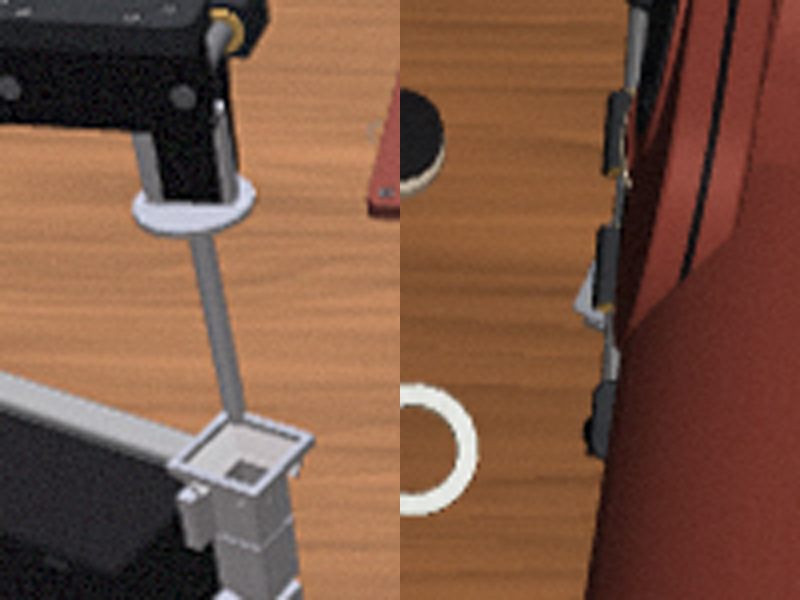

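Run:
```python
from geo import *
np.set_printoptions(precision=4,suppress=True)
g=lambda x,y,z: onz('s',(x+.5)/4-.5+180,(y+.5)/4-.5+115,z)
print('tip',g(233,420,.143),'collar L/R/bottom (top face z .252)',g(133,207,.252),g(256,190,.252),g(193,228,.252))
print('rim',[g(*p,.128) for p in((230,410),(315,440),(257,497),(168,463))],np.mean([g(*p,.128) for p in((230,410),(315,440),(257,497),(168,463))],0))
# project vertical axis
def proj(p):
    f,cx,cy=K['s'];e,o=E['s'];q=R.from_euler('xyz',o).inv().apply(np.array(p)-e);u=cx-f*q[0]/q[2];v=cy+f*q[1]/q[2]
    return ((u-180)*4,(v-115)*4)
for z in(.252,.23,.20,.17,.143): print(z,np.array(proj([.515,-.107,z])))
```

```text
tip [ 0.5116 -0.1098  0.143 ] collar L/R/bottom (top face z .252) [ 0.5185 -0.1345  0.252 ] [ 0.5035 -0.0888  0.252 ] [ 0.5328 -0.1079  0.252 ]
rim [array([ 0.485, -0.118,  0.128]), array([ 0.5049, -0.0766,  0.128 ]), array([ 0.5448, -0.0951,  0.128 ]), array([ 0.5238, -0.1376,  0.128 ])] [ 0.5146 -0.1068  0.128 ]
0.252 [203.1336 202.4943]
0.23 [210.3706 250.5806]
0.2 [219.7919 313.1809]
0.17 [228.7331 372.5908]
0.143 [236.3994 423.5291]
```

The tip sits about 2 mm towards -y of the mouth centre, so I'm correcting and then inserting stepwise with force checks.

Run:
```python
from cell import arm
import numpy as np
np.set_printoptions(precision=4,suppress=True)
p=np.array([.5162,-.1052]);z=.441
arm.servo_line([*p,z],.05);arm.dwell(.2);b=arm.get_obs()['contact_force']
while z>.3235:
    z-=.006; arm.servo_line([*p,max(z,.323)],.04)
    s=arm.get_obs();f=s['contact_force']-b
    print(round(s['clock'],2),s['position'],f,s['moment'])
    if abs(f[2])>15 or np.hypot(*f[:2])>20: print('stop');break
    h=np.hypot(*f[:2])
    if h>2.5: p=p+np.clip(f[:2]*.0002,-.001,.001)
```

```text
10.66 [ 0.5161 -0.1051  0.4346] [0.2244 0.4263 0.6046] [-0.0938  0.0443 -0.0177]
10.96 [ 0.5161 -0.1052  0.4287] [-0.3931  0.0713  0.989 ] [ 0.015   0.0399 -0.0414]
11.26 [ 0.5161 -0.1052  0.4227] [-0.4182  0.6987  1.1853] [-0.0783  0.0802  0.0281]
11.56 [ 0.5161 -0.1052  0.4167] [-0.3597 -1.1304  1.522 ] [-0.0683  0.0168  0.0116]
11.86 [ 0.5161 -0.1052  0.4107] [ 0.4091 -0.019   0.9965] [-0.0233 -0.0039  0.0334]
12.16 [ 0.5161 -0.1052  0.4047] [-0.2873  0.119   1.0443] [-0.098   0.0384  0.0008]
12.46 [ 0.5161 -0.1052  0.3987] [ 1.0221 -0.2988  0.9539] [-0.1313  0.058  -0.0317]
12.76 [ 0.5161 -0.1052  0.3927] [0.4458 0.2417 0.7793] [-0.04    0.0773 -0.0209]
13.06 [ 0.5161 -0.1052  0.3867] [-0.2898 -0.3493  0.8756] [-0.0652  0.0761  0.0565]
13.36 [ 0.5161 -0.1052  0.3807] [ 0.1473  0.7496 -0.4622] [-0.0876  0.0733 -0.0514]
13.66 [ 0.5161 -0.1052  0.3747] [-0.0753  0.0516  1.0885] [-0.059   0.0554  0.001 ]
13.96 [ 0.5161 -0.1052  0.3687] [ 0.6185 -0.0769  0.994 ] [-0.0585  0.1157 -0.0715]
14.26 [ 0.5161 -0.1052  0.3627] [ 0.1581 -0.1732  0.7531] [-0.0642  0.0444 -0.0466]
14.56 [ 0.5161 -0.1052  0.3567] [ 0.0944 -0.6729  1.9255] [-0.0426  0.0229  0.0212]
14.86 [ 0.5161 -0.1052  0.3507] [0.8894 0.4642 1.3557] [-0.0717  0.0618  0.0041]
15.16 [ 0.5161 -0.1052  0.3447] [-0.2688  0.1605  1.042 ] [-0.0411 -0.0106 -0.0111]
15.46 [ 0.5161 -0.1052  0.3387] [ 0.0389 -0.5502  0.4826] [-0.0127  0.0324  0.0406]
15.76 [ 0.5161 -0.1052  0.3327] [ 0.2747 -0.3276  1.0199] [-0.0844  0.0556  0.0203]
16.06 [ 0.5161 -0.1051  0.3267] [-1.0439 -0.1017  1.4499] [-0.0753  0.0283  0.01  ]
16.31 [ 0.5161 -0.1052  0.3228] [0.8765 0.8474 0.8619] [-0.0641  0.0444  0.0444]
```

Free insertion all the way. I'll take a look before releasing.

Run:
```python
from cell import arm
import cv2
f=arm.get_image("scene")["frame"][:,:,::-1]
cv2.imwrite("pics/s4.png",cv2.resize(f[150:300,130:300],(680,600),interpolation=cv2.INTER_CUBIC))
```

```text
(no output)
```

View pics/s4.png

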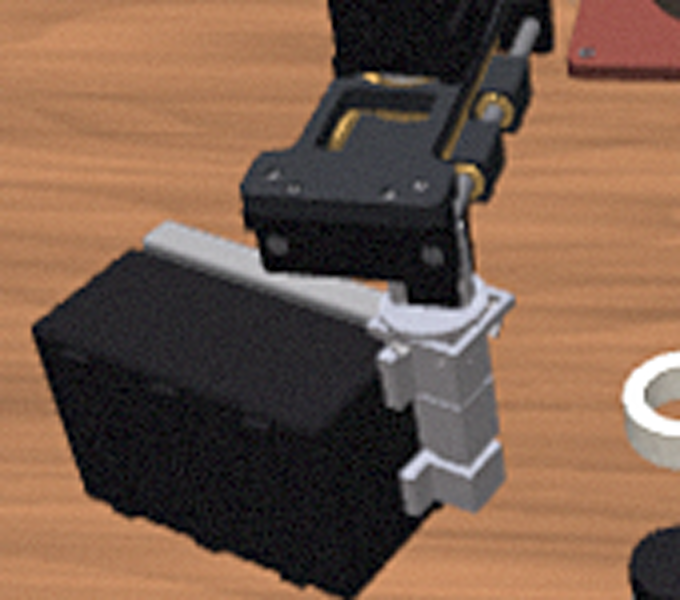

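The collar (435,305 in the crop) is just above the rim, a few mm towards -y but well inside the 12 mm limit. The lid is upright. Releasing and retreating.

Run:
```python
from cell import arm
import cv2,numpy as np
arm.servo_line([.5161,-.1045,.3215],.03)
arm.move_gripper(.05);arm.dwell(.2)
arm.servo_line([.5161,-.1045,.45],.12)
arm.move_ptp([.52,.16,.46],[-np.pi/2,0,np.radians(-94)]);arm.dwell(.5)
s=arm.get_obs();print(s['clock'],s['position'],s['contact_force'])
o=[]
for n,(x,y) in (("scene",(190,180)),("top",(350,200))):
    f=arm.get_image(n)["frame"][:,:,::-1]
    if n=="scene": full=f
    o.append(cv2.resize(f[y:y+100,x:x+130],(390,300),interpolation=cv2.INTER_CUBIC))
o2=cv2.resize(full,(400,300),interpolation=cv2.INTER_AREA)[:, :390]
c=cv2.resize(full[190:290,370:500],(390,300),interpolation=cv2.INTER_CUBIC)
cv2.imwrite("pics/s5.png",np.vstack([np.hstack(o),np.hstack([o2,c])]))
```

```text
20.4833 [0.52004497 0.15976565 0.46002136] [-0.33604463 -0.28580916 -1.10041045]
```

View pics/s5.png

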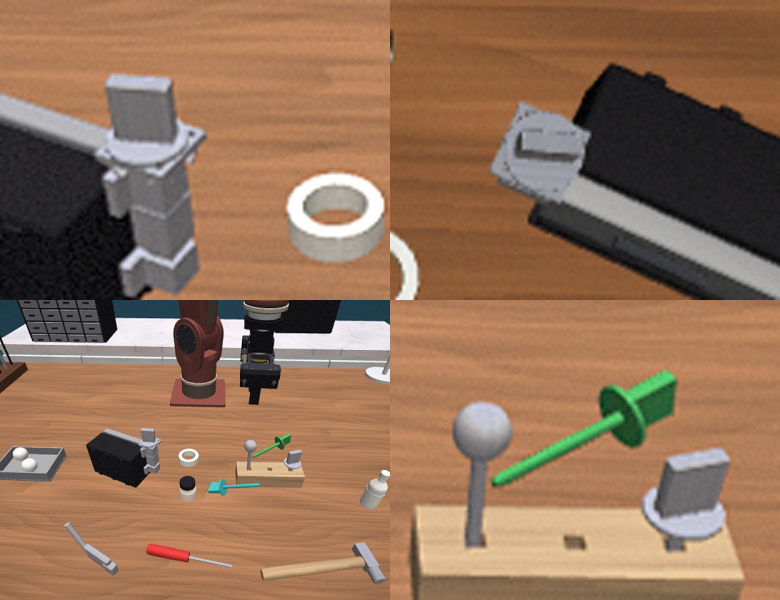

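The collar lies flat on the rim and centred in both views, paddle upright. The lid is upright along the case, the short pin still stands in the block, and the gripper is clear.

```bash
python3 -c "
from cell import arm
arm.sign_off()"
```

```text
the job is handed in; nothing more can be done
```

The hinge pin is in the hinge and the job is handed in. The arm took the long grey paddle pin from the middle hole of the block, lowered it through the eyes, released it and moved clear at about 20.5 s.

**Last checks:** In the scene and top views the collar lies flat on the rim, centred by eye to within a few millimetres, with the pin upright. The lid is upright along the case, and the short and ball pins still stand in the block. Wrist forces stayed under 3 N at every reading.

**What disagreed:**
- **Mouth position:** the two cameras differed by about 3 mm in x. I aimed close to the top camera's value.
- **Pin position:** the held pin hung about 2–3 mm towards -y of where it should have been. I shifted the target by about 2 mm to correct it, and the pin then went in with no sign of contact.
- **Look-alikes:** the free-standing green and turquoise pins had toppled onto the bench by the first wrist picture at 2.6 s. I never reached for them and I don't know why they fell. They stayed on the bench.

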